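# Fix the spice-shelf board to its stand with a quarter-turn thumbscrew

## Robot

A 6-joint arm with a two-finger parallel gripper is mounted at the origin on the work surface. World frame = base frame: x ahead of the robot, y to its left, z up, the work surface at z = 0. Lengths are in m, angles in rad, forces in N, time in s.
With the tool pointing down it reaches from about 0.3 to 0.775 m from the base axis. Payload 14.6 kg.
Tool frame: the origin (TCP) lies at the very end of the fingers, on their centre line; the grasp point (between the pads) lies 19 mm behind it; z points along the fingers, y is the line along which they close (so a half turn about z gives the same grasp; the last joint's range is limited). The gripper opens to 85 mm and grips with 20 to 120 N. Pads are 22 mm wide; open, the fingers measure 114 mm over their backs; the gripper's body (76 mm by 85 mm) begins 54 mm behind the grasp point. The pads swing forward as they close: fully open they stand 13 mm farther back than shut.
Start: joints at [-1.198, 0.3, 1.521, -0, 1.321, -0.067], TCP at [0.234, -0.498, 0.231] pointing down, gripper open.
Joint ranges: [-3.03, 3.03], [-0.79, 2.21], [0.23, 2.52], [-1.04, 4.18], [0, 3.07], [-2.55, 2.55]. Speed limits (rad/s): [2.22, 2.22, 2.57, 3.14, 3.14, 3.14].

## Interface

Orientations are given as a unit quaternion [x, y, z, w].
In Python, from plant import telemetry, cams, ticket gives the robot as it stands.
- The arm moves only by the shell command python3 -m crank 'ROWS' [FORCE]. ROWS is text: rows parted by semicolons, each of 5 numbers parted by spaces: the opening, from 0 (shut) to 1 (fully open), then the shift along the world's x, y, z in cm, then the turn about the world's z in degrees. A call has 1 to 12 rows; each row is the pose to reach, as a shift and turn from the pose commanded when the call began; what a row does not reach only later rows make up. A row lasts 1/12 s, in which the tool goes at most 41.7 mm and 7.16 degrees, less where a joint would pass 70% of its speed; a pose out of reach is approached as far as the arm can. A call with a gripper value outside its range is refused whole. The fingers move at their own pace and stop on an object; FORCE is the grip in N (left out, the last holds). Time passes only in rows, so rows that repeat a pose let the fingers close. It gives the time, the measured TCP pose, the force, the opening and the grip force at its end, in the units of the state.
- telemetry.state(): the state, without advancing time (a new reading comes with each control period).
- cams.get_image(name): name is "scene" or "top"; returns a dict with "image" (400x640x3 uint8, blue, green, red), "camera_matrix" (3x3 intrinsics, pixels), "distortion" ([k1, k2, p1, p2, k3] as OpenCV has them; the pictures are not rectified), "eye" and "orientation" of the camera in the world. Camera axes: x right, y down, z forward; pixel columns grow to the right and rows downward; lengths in m; the calibration is good to about 2 mm. A picture is of the moment at which its call begins. There is no depth.
- ticket.hand_in(): hands the job in; it is judged then, once.
The state is a dict: "time_s": time; "joints": joint angles; "qd": joint speeds; "effort": joint torques, N m; "position": TCP position; "orientation": TCP orientation; "contact_force": force on the tool from outside, world axes, zero at the start; "ft_torque": the same for the moment, N m; "finger_gap": opening from 0.0 (shut) to 1.0 (fully open); "grasp_force": force on a finger pad.
Only numpy, scipy, OpenCV 4.12 (cv2) and the standard library are available. Lean on these libraries where they do the work, as an engineer would, in place of code of your own. Each camera call takes 0.05 s, during which the arm holds its last target. There are 200 camera calls.

## Task

Set the little wooden spice-shelf board gently back on its low steel stand, lying flat between the stand's lips with the slotted end over the stand's open end. Then take the thumbscrew out of the toothpick pot, work it gently down through the board's slot and the slot of the keyed plate hidden beneath - feeling for the plate's slot by sliding screw and board along the stand, never forcing it - until its collar sits flush on the board, and give it a quarter turn so that it locks. Let go of everything and leave the other kitchen things where they stand.

Things in the scene. Friction and masses are not known exactly. Their poses are not given: they have to be found in the camera images.
- stand: Low bare steel stand fixed to the worktop, 76 mm wide (y). Origin on the worktop under its middle, z up. Two trestles, flat tops 60 mm up: plain one at x -75 mm (30 mm long), open one at x +75 mm (64 mm long: two side rails, 30 mm gap between). Lips at y +-34 mm rise 6 mm above the tops: the board has 4 mm play each side. Between the trestles it is open, for fingers beside the board.
- stand_window (a point): Middle of the open trestle at flat-top height (stand x 75, y 0, z 60 mm). Under its gap lies a 4 mm dark steel keyed plate, top 4.5 mm below the flat tops, with a through slot 11 mm along the stand's x, 25 mm along its y, free below. Slot centre: y 0, but up to 9 mm either way along the stand's x from here, new each time, unmeasured. The plate is stiff: it resists 40 N sideways.
- board: Loose wooden shelf board, 200 x 60 x 14 mm (x, y, z), 90 to 150 g, flat on the worktop. Origin: centre of its underside, z up. One slot right through it near its +x end, 75 mm from the middle: 12 mm along x, 26 mm along y. It goes on the stand with its x along the stand's x (slot over the open trestle), and still slides there with light pushing.
- board_slot (a point): Centre of the mouth of the board's slot, in its top face (board frame x = +75, y = 0, z = 14 mm).
- thumbscrew: Loose steel quarter-turn thumbscrew, 60 g, upright. Origin: on its axis at the underside of its collar (disc 32 mm across, 3 mm thick), z up. Above it a flat wing, 32 mm along x, 10 mm thick along y, 3 to 31 mm above the origin. Below: shank 8 mm round, 25 mm long, then a foot 20 mm along x, 8 mm along y, 6 mm high. With collar on board on stand the origin is 74 mm above the worktop.
- screw_tip (a point): Underside of the thumbscrew's foot, on its axis, 31 mm below its origin. The foot passes the slots only with its x along the stand's y (either way round). With the collar on the board it hangs free 2.5 mm under the keyed plate, and a quarter turn either way (wing along the stand's x) locks it. Resting on the plate instead, the tip is 55.5 mm above the worktop.
- pot: Loose white stoneware toothpick pot, 48 mm tall, 52 mm across at the belly, mouth 25 mm across; 300 g. Origin: centre of its underside. The thumbscrew's collar rests on its rim.
- jar_a: Bystander: amber spice jar, 44 mm across, 85 mm tall, origin at its underside. It and the pot swap places at random.
- jar_b: Bystander: brown spice jar with steel lid, 48 mm across, 90 mm tall, origin at its underside.
- jar_c: Bystander: glass spice jar with black lid, 48 mm across, 90 mm tall, origin at its underside.
- mug: Bystander: blue mug, 76 mm across, 90 mm tall, origin at its underside.
- bowl: Bystander: white bowl, 110 mm across, 45 mm tall, origin at its underside.
Not all that is in view belongs to the job. What is shaped like the board but yellow is not meant. What is shaped like the thumbscrew but yellow is not meant.

How it is judged:
By the outcome, as a careful person would: the job done as asked, in the order asked, and still so for the second after the job is handed in, with the robot touching nothing.
It also fails if it takes over 72 s, if anything falls off the work surface, if the arm or the gripper's body presses on something with over 40 N, if the wrist force passes 120 N, or if a joint passes its speed limit or range.

## Working session

There is one attempt and no reset: what is moved stays moved. The work goes in short steps, Python scripts to look and compute and a shell command to move; the robot and the scene stay as the last step left them, time stands still between calls to the robot, and variables do not carry over. Pictures are saved under pics/ and viewed, at most 10 in all, crops included, and the job is handed in when it is done.

```bash
mkdir -p pics; ls; cat > h.py <<'E'
import numpy as np,cv2
from plant import telemetry,cams,ticket
from scipy.spatial.transform import Rotation as R
def px2w(d,pts,z):
    pts=np.array(pts,float).reshape(-1,1,2)
    u=cv2.undistortPoints(pts,np.array(d["camera_matrix"],float),np.array(d["distortion"],float)).reshape(-1,2)
    r=R.from_quat(d["orientation"]).apply(np.c_[u,np.ones(len(u))])
    e=np.array(d["eye"]); return e+r*((z-e[2])/r[:,2])[:,None]
def w2px(d,P):
    P=np.array(P,float).reshape(-1,3)
    c=R.from_quat(d["orientation"]).inv().apply(P-np.array(d["eye"]))
    return cv2.projectPoints(c,np.zeros(3),np.zeros(3),np.array(d["camera_matrix"],float),np.array(d["distortion"],float))[0].reshape(-1,2)
E
python3 - <<'E'
from h import *
for n in("scene","top"):
    d=cams.get_image(n);cv2.imwrite(f"pics/{n}0.png",d["image"]);print(n,d["eye"],d["orientation"],d["camera_matrix"],d["distortion"])
print(telemetry.state())
E
```

```text
pics
scene [1.60007276 0.27592369 0.88204102] [ 0.50840974  0.73380573 -0.37583606 -0.24858789] [[466.50887956   0.         316.9067446 ]
 [  0.         466.50887956 198.0108511 ]
 [  0.           0.           1.        ]] [-0.13440592  0.          0.          0.          0.        ]
top [ 0.42006796 -0.14447535  1.17078281] [ 0.71201936 -0.69721544  0.05082858 -0.06584468] [[389.52272564   0.         313.6015659 ]
 [  0.         389.52272564 201.19018749]
 [  0.           0.           1.        ]] [-0.00443035  0.          0.          0.          0.        ]
{'time_s': 0.1, 'joints': array([-1.19759497e+00,  3.00389099e-01,  1.52149703e+00,  1.79501323e-05,
        1.32069680e+00, -6.66270407e-02]), 'qd': array([ 2.44688717e-03,  3.80016135e-05, -1.08965415e-03, -1.13230619e-04,
       -5.92286762e-04,  1.11059304e-03]), 'effort': array([ 2.11794519e-03, -5.44371235e+01, -3.62370586e+01, -5.20268611e-05,
        2.99330313e-03, -1.70720108e-05]), 'position': array([ 0.23409605, -0.4974729 ,  0.23080185]), 'orientation': array([ 9.75916536e-01,  2.18143691e-01, -6.70082571e-05, -4.90657395e-04]), 'contact_force': array([ 0.34918428, -0.8329458 ,  0.79886358]), 'ft_torque': array([-0.00563403,  0.01749856, -0.00613064]), 'grasp_force': 0.0, 'finger_gap': 1.0025631141577351}
```

View pics/top0.png

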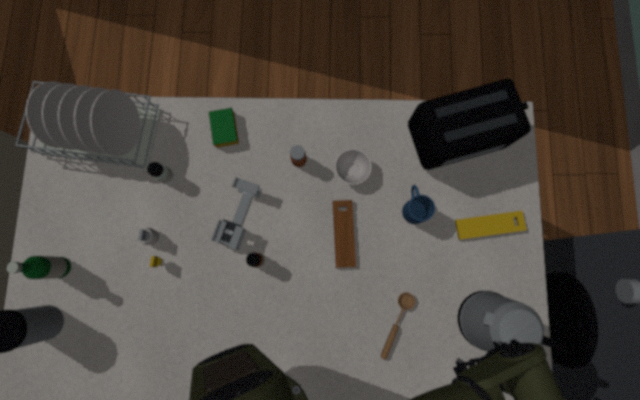

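View pics/scene0.png

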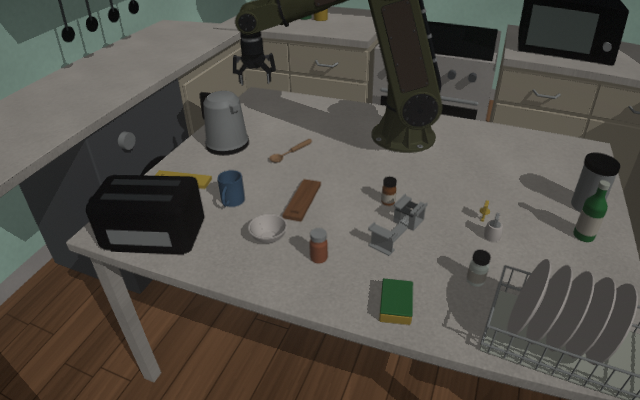

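The two board-shaped things are brown at top-view (344,233) and yellow at (491,226). Brown fits, because it is wooden with its slot at (343,210). There are also two screws: grey in the white pot at (147,236), and yellow at (156,262). Grey steel in the pot fits. I'll confirm both in one enlarged crop and measure.

```bash
python3 - <<'E'
from h import *
d=cams.get_image("top");im=d["image"];c=im[165:285,120:380]
s=cams.get_image("scene");sc=s["image"][160:260,270:530]
cv2.imwrite("pics/crop1.png",np.vstack([cv2.resize(np.clip(c*1.6,0,255).astype(np.uint8),None,fx=3,fy=2.7*1.1,interpolation=2),cv2.resize(sc,None,fx=3,fy=2.4,interpolation=2)])[:600])
hsv=cv2.cvtColor(im,cv2.COLOR_BGR2HSV)
m=cv2.inRange(hsv,(5,90,40),(18,255,255)); m2=np.zeros_like(m);m2[190:280,320:370]=m[190:280,320:370]
cs=max(cv2.findContours(m2,0,2)[0],key=cv2.contourArea)
r=cv2.minAreaRect(cs);print("board px",r)
b=px2w(d,cv2.boxPoints(r),0.014);print(b.round(4)); print("ctr",b.mean(0))
for n,p,z in[("slotdark",(343,210),.014),("plain tr",(247,185),.06),("open",(229,232),.06),("pot top",(147,236),.08),("base",(590,0),0)]:print(n,px2w(d,[p],z).round(3))
E
```

```text
board px ((343.8482971191406, 233.57199096679688), (66.49525451660156, 19.71154022216797), 86.42366790771484)
[[ 0.6143 -0.1728  0.014 ]
 [ 0.6192 -0.2318  0.014 ]
 [ 0.4226 -0.2453  0.014 ]
 [ 0.4177 -0.1878  0.014 ]]
ctr [ 0.51844479 -0.20943507  0.014     ]
slotdark [[ 0.588 -0.206  0.014]]
plain tr [[0.649 0.077 0.06 ]]
open [[0.511 0.122 0.06 ]]
pot top [[0.493 0.349 0.08 ]]
base [[ 1.305 -1.013  0.   ]]
```

View pics/crop1.png

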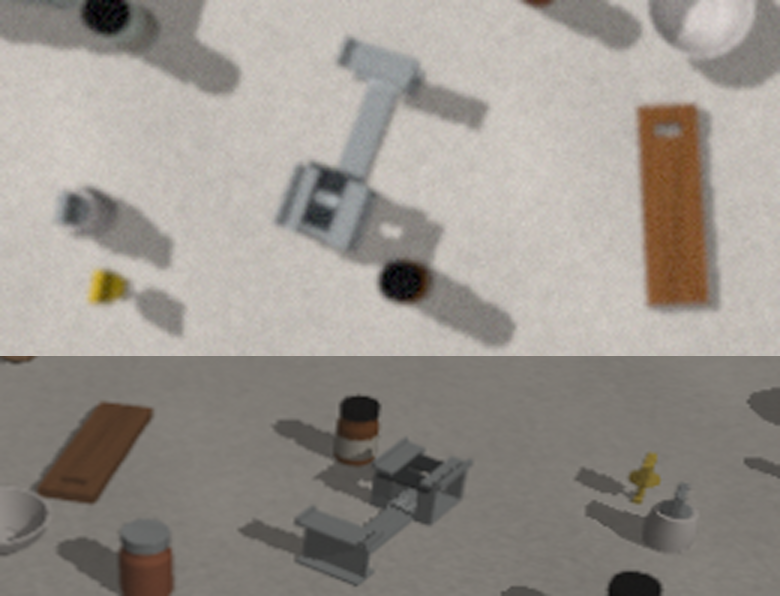

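The crop confirms the brown board, with its slot end up at (343,210), and the grey screw in the white pot at about (146,235). The stand's open trestle is at (229,232), with the plate's slot showing as a bright spot inside it, and the plain trestle is at (247,185). The yellow lookalikes stay out of it. Next is an enlarged view of the stand.

```bash
python3 - <<'E'
from h import *
acc=0
for i in range(8):
    d=cams.get_image("top");acc=acc+d["image"].astype(float)
im=acc/8
np.save("top.npy",im)
c=im[172:257,205:270]; b=im[222:250,132:164]
A=cv2.resize(np.clip(c*1.6,0,255).astype(np.uint8),None,fx=7,fy=7,interpolation=2)
B=cv2.resize(np.clip(b*1.6,0,255).astype(np.uint8),None,fx=10,fy=10,interpolation=2)
o=np.zeros((595,455+320,3),np.uint8);o[:,:455]=A;o[:280,455:]=B
cv2.imwrite("pics/crop2.png",o)
E
```

```text
(no output)
```

View pics/crop2.png

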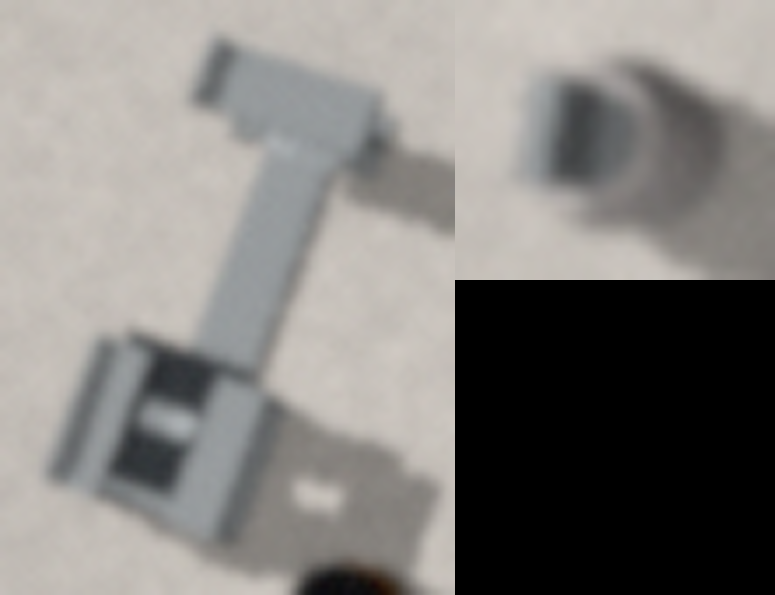

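```bash
cat >> h.py <<'E'
def fit(L,W):  # W = R L + t (2D)
    a=np.array(L,float);b=np.array(W,float);ca,cb=a.mean(0),b.mean(0)
    z=((b-cb)@[1,1j])@np.conj((a-ca)@[1,1j]);th=np.angle(z);Rm=np.array([[np.cos(th),-np.sin(th)],[np.sin(th),np.cos(th)]])
    t=cb-Rm@ca;return th,t,np.linalg.norm(b-(a@Rm.T+t),axis=1)
E
python3 - <<'E'
from h import *
d=cams.get_image("top")
P=lambda u,v:(u/7+205-.43,v/7+172-.43)
pts=[(103,335),(48,475),(222,38),(193,103),(382,92),(215,542)]
L=[(43,-38),(107,-38),(-90,-38),(-60,-38),(-90,38),(107,38)]
W=px2w(d,[P(*p) for p in pts],.066)[:,:2]
th,t,r=fit(np.array(L)/1e3,W);print("stand",np.degrees(th),t,r.round(4))
Rm=np.array([[np.cos(th),-np.sin(th)],[np.sin(th),np.cos(th)]])
for z in(.0555,.0515):
    s=px2w(d,[P(170,420)],z)[0,:2];print("slot stand xy",Rm.T@(s-t),s)
print("window",Rm@[.075,0]+t)
g=px2w(d,[P(*p) for p in[(150,352),(215,378),(172,492),(108,470)]],.06)[:,:2];print("gap local",((g-t)@Rm).round(4))
Q=lambda u,v:((u-455)/10+132-.45,v/10+222-.45)
w=px2w(d,[Q(541,78),Q(531,182),Q(539,130)],.079);print("wing",w.round(4), np.degrees(np.arctan2(*(w[0]-w[1])[[1,0]])))
s=cams.get_image("scene")
print("proj scene: wing top, stand window",w2px(s,[[*w[2,:2],.079],[*(Rm@[.075,0]+t),.06],[*(Rm@[-.075,0]+t),.06]]))
im=s["image"];cv2.imwrite("pics/sc2.png",cv2.resize(im[170:260,370:520],None,fx=5.3,fy=5.3,interpolation=2))
E
```

```text
stand 161.93909592745868 [0.57551312 0.10164809] [0.0009 0.003  0.0022 0.001  0.0028 0.0012]
slot stand xy [ 0.06675319 -0.00109273] [0.5123878  0.12338232]
slot stand xy [ 0.06673624 -0.00210873] [0.51271891 0.124343  ]
window [0.50420856 0.12490017]
gap local [[ 0.0434 -0.018 ]
 [ 0.0446  0.0113]
 [ 0.0939  0.0116]
 [ 0.0942 -0.0165]]
wing [[0.5114 0.3708 0.079 ]
 [0.482  0.3709 0.079 ]
 [0.4967 0.37   0.079 ]] -0.03876139638795884
proj scene: wing top, stand window [[495.71475473 215.11526302]
 [408.63702069 204.19487111]
 [380.64028513 230.67287966]]
```

View pics/sc2.png

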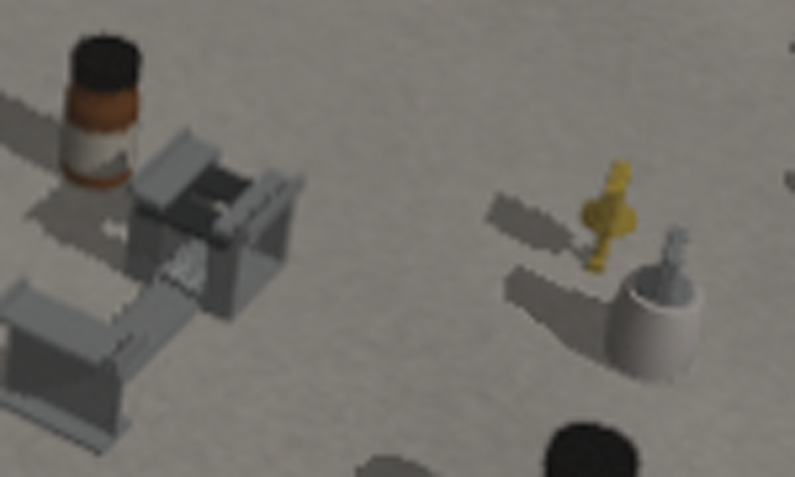

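The wing top in this view is at about (497.6,213.2), against a predicted (495.7,215.1). The two views agree within 3 px, the stand projects correctly, and the measured board is 197x59 mm. Now I'll go above the board.

```bash
python3 -m crank '1 14 14 0 -10; 1 28.4 28.8 0 -21; 1 28.4 28.8 0 -21; 1 28.4 28.8 0 -21; 1 28.4 28.8 0 -21; 1 28.4 28.8 0 -21; 1 28.4 28.8 -6 -21; 1 28.4 28.8 -10 -21; 1 28.4 28.8 -14 -21; 1 28.4 28.8 -17 -21;1 28.4 28.8 -19 -21; 1 28.4 28.8 -19 -21' 30
python3 - <<'E'
from h import *
s=telemetry.state();print(s["position"],R.from_quat(s["orientation"]).as_euler("ZYX",degrees=True))
E
```

```text
time_s: 1.7
position: [0.5153, -0.2122, 0.0505]
orientation: [0.999, 0.037, 0.0, 0.0]
contact_force: [0.5, -1.4, -0.9]
finger_gap: 0.996
grasp_force: 0.0
[ 0.51530018 -0.21220408  0.05050786] [ 4.23675705e+00 -4.45494282e-02  1.79974381e+02]
```

```bash
python3 -m crank '1 0 0 -2.5 0; 1 0 0 -4.2 0; 1 0 0 -4.2 0; 1 0 0 -4.2 0; 0.6 0 0 -4.2 0; 0.6 0 0 -4.2 0; 0.6 0 0 -4.2 0; 0.6 0 0 -4.2 0;0.6 0 0 -4.2 0;0.6 0 0 -4.2 0;0.6 0 0 -4.2 0;0.6 0 0 -4.2 0' 40
```

```text
time_s: 2.7
position: [0.515, -0.2136, 0.0108]
orientation: [0.999, 0.037, 0.001, 0.0]
contact_force: [-1.3, -0.8, 7.3]
finger_gap: 0.602
grasp_force: 3.6
```

```bash
python3 -m crank '1 0 0 1 0; 1 0 0 1 0; 1 0 0 1 0; 1 0 0 1 0; 1 0 0 1 0; 1 0 0 1 0'; python3 -m crank '1 0 0 0 0; 1 0 0 0 0'; python3 - <<'E'
from h import *
d=cams.get_image("top");s=cams.get_image("scene")
a=cv2.resize(d["image"][170:300,280:410],None,fx=3,fy=3,interpolation=2);b=cv2.resize(s["image"][120:250,230:360],None,fx=3,fy=3,interpolation=2)
cv2.imwrite("pics/g1.png",np.clip(np.hstack([a,b])*1.7,0,255).astype(np.uint8))
E
```

```text
time_s: 3.2
position: [0.5144, -0.2132, 0.0197]
orientation: [0.999, 0.037, -0.0, -0.0]
contact_force: [0.8, 0.2, 0.1]
finger_gap: 0.998
grasp_force: 0.0
time_s: 3.37
position: [0.5145, -0.2132, 0.0198]
orientation: [0.999, 0.037, -0.0, -0.0]
contact_force: [-0.5, 0.3, 0.5]
finger_gap: 1.0
grasp_force: 0.0
```

View pics/g1.png

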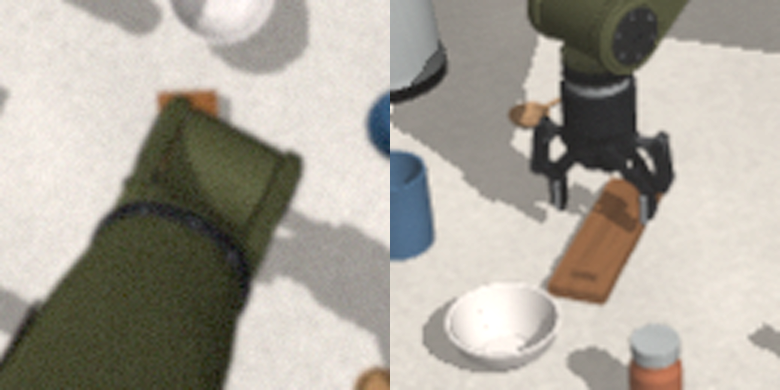

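The gripper straddles the board: the left pane shows the arm over it, and in the right pane the fingertips sit either side of it at (560,195) and (648,205), slightly high. So I'll correct y, go lower and close.

```bash
python3 -m crank '1 0.3 0.4 0 0; 1 0.3 0.4 -2.1 0; 1 0.3 0.4 -2.1 0; 1 0.3 0.4 -2.1 0; 0.3 0.3 0.4 -2.1 0; 0.3 0.3 0.4 -2.1 0; 0.3 0.3 0.4 -2.1 0; 0.3 0.3 0.4 -2.1 0;0.3 0.3 0.4 -2.1 0; 0.3 0.3 0.4 -2.1 0; 0.3 0.3 0.4 -2.1 0; 0.3 0.3 0.4 -2.1 0' 40
```

```text
time_s: 4.47
position: [0.518, -0.2094, -0.0]
orientation: [0.999, 0.037, 0.001, 0.0]
contact_force: [-1.3, 1.4, 6.4]
finger_gap: 0.691
grasp_force: 43.5
```

```bash
python3 -m crank '0.3 0 0 0.5 0; 0.3 0 0 3 0; 0.3 0 0 6 0; 0.3 0 0 9 0; 0.3 0 0 12 0; 0.3 0 0 14 0; 0.3 0 0 14 6; 0.3 0 1 14 12; 0.3 1 3 14 19; 0.3 1 6 14 26; 0.3 2 8 14 33; 0.3 2 8 14 39' 40
python3 -m crank '0.3 0.5 2 0 7;0.3 1 4 0 14;0.3 1.5 6 0 21;0.3 2 8 0 28;0.3 2.5 10 0 35;0.3 3 12 0 42;0.3 3.5 14 0 49; 0.3 4 16 0 56; 0.3 4 18 0 63; 0.3 4.4 20 0 70; 0.3 4.5 22 0 77; 0.3 4.5 22.5 0 84'
python3 -m crank '0.3 0 0.1 0 7;0.3 0 0.2 0 14;0.3 0 0.3 0 21;0.3 0 0.3 0 28;0.3 0 0.3 0 34.7;0.3 0 0.3 0 34.7;0.3 0 0.3 0 34.7'
python3 - <<'E'
from h import *
s=telemetry.state();print(s["position"],R.from_quat(s["orientation"]).as_euler("ZYX",degrees=True))
d=cams.get_image("top");s=cams.get_image("scene")
a=cv2.resize(d["image"][150:270,185:305],None,fx=4,fy=4,interpolation=2)[:480];b=cv2.resize(s["image"][150:270,340:440],None,fx=3.2,fy=4,interpolation=2)
cv2.imwrite("pics/g2.png",np.clip(np.hstack([a,b])*1.7,0,255).astype(np.uint8))
E
```

```text
time_s: 5.47
position: [0.5384, -0.1262, 0.1396]
orientation: [0.928, 0.372, 0.0, -0.0]
contact_force: [0.1, -0.0, -0.6]
finger_gap: 0.688
grasp_force: 43.8
time_s: 6.47
position: [0.5825, 0.0982, 0.1394]
orientation: [0.441, 0.897, 0.0, 0.0]
contact_force: [-0.6, -0.2, -0.6]
finger_gap: 0.687
grasp_force: 43.8
time_s: 7.05
position: [0.5825, 0.0987, 0.1393]
orientation: [0.159, 0.987, 0.0, 0.0]
contact_force: [-0.3, 0.2, -1.2]
finger_gap: 0.69
grasp_force: 43.8
[0.58254868 0.0986765  0.1392846 ] [1.61681741e+02 1.43983735e-02 1.79994656e+02]
```

View pics/g2.png

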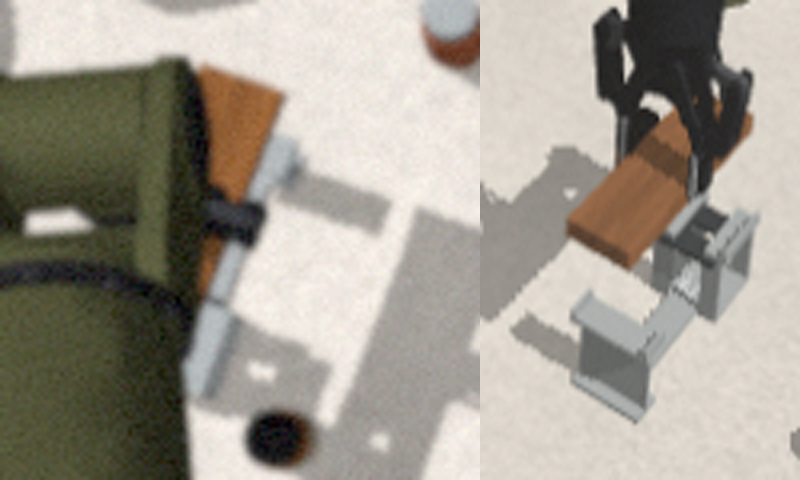

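```bash
python3 - <<'E'
from h import *
s=cams.get_image("scene");d=cams.get_image("top")
th=np.radians(161.94);t=np.array([.57551,.10165]);Rm=np.array([[np.cos(th),-np.sin(th)],[np.sin(th),np.cos(th)]])
L=np.array([(107,38),(43,38),(107,-38),(-90,38)])/1e3
p=w2px(s,np.c_[L@Rm.T+t,np.full(4,.066)]);print("pred in sc2",((p-[370,170]+.4)*5.3).round(0))
# visible right side edges in current top picture, board right edge vs stand right lip
P=lambda u,v:(u/4+185-.37,v/4+150-.37)
# board corner top right (285,92), top left (203,66), bottom of right edge (215,298)
for z in(.151,.155):
    b=px2w(d,[P(285,93),P(203,66),P(216,296)],z)[:,:2]
    print("board corners in stand frame",((b-t)@Rm).round(4))
# held board scene: corners (568,222)->left near top, (630,250) right near top, bottom(628,268)
S=lambda u,v:((u-480)/3.2+340-.35,v/4+150-.37)
b=px2w(s,[S(567,218),S(632,250)],.153)[:,:2];print("scene held corners",((b-t)@Rm).round(4))
W=px2w(d,[(x/7+205-.43,y/7+172-.43) for x,y in[(222,38),(48,475),(382,92),(215,542)]],.066)[:,:2]
for a,b in((0,1),(2,3)):
    v=W[b]-W[a];print(np.degrees(np.arctan2(v[1],v[0])),np.linalg.norm(v))
E
```

```text
pred in sc2 [[178. 123.]
 [118. 177.]
 [297. 172.]
 [-19. 300.]]
board corners in stand frame [[-0.1045  0.0344]
 [-0.1038 -0.0249]
 [ 0.0391  0.04  ]]
board corners in stand frame [[-0.1038  0.0354]
 [-0.1032 -0.0237]
 [ 0.0392  0.0409]]
scene held corners [[-0.1036  0.031 ]
 [-0.0998 -0.0284]]
161.58660827039978 0.1929628990379974
162.41206180241088 0.19604109273233528
```

```bash
python3 - <<'E'
from h import *
s=cams.get_image("scene")
th0=np.radians(161.94);t0=np.array([.57551,.10165]);Rm=np.array([[np.cos(th0),-np.sin(th0)],[np.sin(th0),np.cos(th0)]])
L=np.array([(107,38),(43,38),(107,-38)])/1e3
W=px2w(s,[(u/5.3+370-.4,v/5.3+170-.4) for u,v in[(185,130),(135,190),(302,180)]],.066)[:,:2]
th,t,r=fit(L,W);print(np.degrees(th),((W-t0)@Rm-L).round(4),r)
E
```

```text
164.58490834417347 [[-0.0036 -0.0067]
 [-0.0045 -0.0135]
 [-0.0046 -0.0054]] [0.00203391 0.00311026 0.00337723]
```

```bash
python3 -m crank '0.3 0.7 0.3 -1 0.3; 0.3 0.7 0.3 -3 0.3; 0.3 0.7 0.3 -5 0.3; 0.3 0.7 0.3 -6.5 0.3; 0.3 0.7 0.3 -6.8 0.3; 0.3 0.7 0.3 -6.8 0.3; 0.3 0.7 0.3 -6.8 0.3'
python3 - <<'E'
from h import *
d=cams.get_image("top");s=cams.get_image("scene")
a=cv2.resize(d["image"][165:265,205:285],None,fx=5,fy=5,interpolation=2);b=cv2.resize(s["image"][180:265,355:435],None,fx=5,fy=500/85,interpolation=2)
cv2.imwrite("pics/g3.png",np.clip(np.hstack([a,b])*1.7,0,255).astype(np.uint8))
E
```

```text
time_s: 7.88
position: [0.59, 0.1017, 0.0718]
orientation: [0.155, 0.988, 0.0, 0.0]
contact_force: [0.2, -0.2, -1.8]
finger_gap: 0.688
grasp_force: 43.8
```

View pics/g3.png

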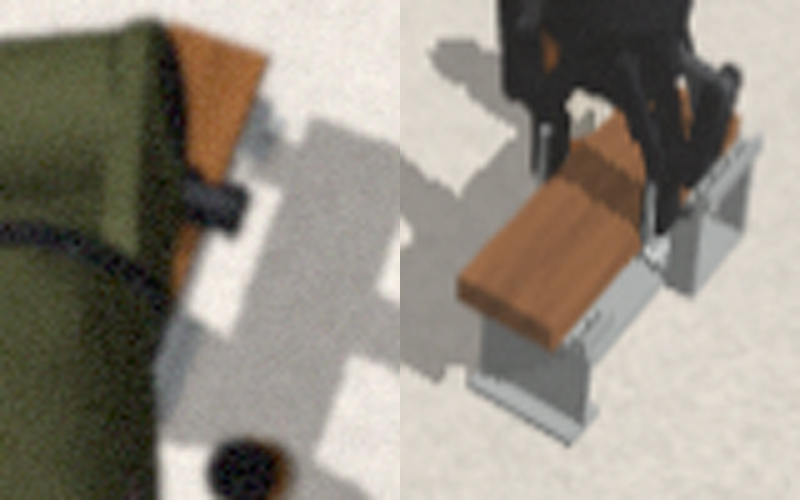

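```bash
python3 - <<'E'
from h import *
d=cams.get_image("top");s=cams.get_image("scene")
th=np.radians(161.94);t=np.array([.57551,.10165]);Rm=np.array([[np.cos(th),-np.sin(th)],[np.sin(th),np.cos(th)]])
P=lambda u,v:(u/5+205-.4,v/5+165-.4)
print("board right edge",((px2w(d,[P(268,62),P(240,140),P(178,292),P(170,20)],.086)[:,:2]-t)@Rm).round(4))
print("TCP",Rm.T@(np.array([.59,.1017])-t))
S=lambda u,v:(u/5+355-.4-80,v*85/500+180-.4)
print("scene board top near corners",((px2w(s,[S(457,278),S(553,340)],.086)[:,:2]-t)@Rm).round(4))
print("pred lips plain in g3 scene",[((w2px(s,[[*(Rm@np.array(l)/1e3+t),l2]])[0]-[355-.4,180-.4])*[5,500/85]+[400,0]).round(0) for l,l2 in(((-90,38),.066),((-90,-38),.066),((-60,-38),.066),((43,-38),.066),((107,-38),.066))])
E
```

```text
board right edge [[-0.1066  0.0292]
 [-0.0588  0.0302]
 [ 0.0339  0.0281]
 [-0.1112 -0.033 ]]
TCP [-0.01376061 -0.00453962]
scene board top near corners [[-0.1124  0.0239]
 [-0.117  -0.0392]]
pred lips plain in g3 scene [array([457., 275.]), array([576., 341.]), array([606., 307.]), array([701., 196.]), array([755., 133.])]
```

Both views now put the board within 2 mm of the stand's centre line: its right edge is at (268,62)–(178,292) in the left pane, and the lip shows beside it at (600,310) in the right pane. I'll lower it.

```bash
python3 -m crank '0.3 0 0 -0.3 0; 0.3 0 0 -0.6 0; 0.3 0 0 -0.8 0; 0.3 0 0 -0.8 0'; python3 -m crank '0.3 0 0 -0.1 0; 0.3 0 0 -0.2 0; 0.3 0 0 -0.3 0;0.3 0 0 -0.3 0'
```

```text
time_s: 8.42
position: [0.5893, 0.1017, 0.0623]
orientation: [0.155, 0.988, -0.0, -0.0]
contact_force: [0.4, -0.1, -1.4]
finger_gap: 0.689
grasp_force: 43.8
time_s: 8.75
position: [0.5897, 0.1017, 0.06]
orientation: [0.155, 0.988, 0.0, 0.0]
contact_force: [0.1, -0.2, 0.9]
finger_gap: 0.688
grasp_force: 44.0
```

```bash
python3 -m crank '0.75 0 0 0 0; 0.85 0 0 0 0; 1 0 0 0 0; 1 0 0 0 0; 1 0 0 0.5 0; 1 0 0 3 0; 1 0 0 7 0; 1 0 0 10 0; 1 -1 4 10 5; 1 -3 8 10 10; 1 -5 12 10 15; 1 -5 12 10 18'; python3 -m crank '1 -3 4 0 0; 1 -3 8 0 0; 1 -3 12 0 0; 1 -4 15.5 0 0; 1 -4.2 15.5 0 0; 1 -4.2 15.5 0 0; 0.6 -4.2 15.5 0 0; 0.6 -4.2 15.5 0 0;  0.6 -4.2 15.5 0 0; 0.6 -4.2 15.5 0 0'
python3 - <<'E'
from h import *
s=telemetry.state();print(s["position"],R.from_quat(s["orientation"]).as_euler("ZYX",degrees=True))
d=cams.get_image("top");s=cams.get_image("scene")
a=cv2.resize(d["image"][165:265,205:285],None,fx=5,fy=5,interpolation=2);b=cv2.resize(s["image"][150:250,410:530],None,fx=3.3,fy=5,interpolation=2)
cv2.imwrite("pics/g4.png",np.clip(np.hstack([a,b])*1.7,0,255).astype(np.uint8))
E
```

```text
time_s: 9.75
position: [0.5371, 0.2263, 0.1605]
orientation: [-0.006, 1.0, 0.001, 0.0]
contact_force: [0.7, -0.5, -0.4]
finger_gap: 0.997
grasp_force: 0.0
time_s: 10.58
position: [0.4981, 0.3758, 0.1602]
orientation: [-0.001, 1.0, 0.0, 0.0]
contact_force: [0.0, 0.1, 0.1]
finger_gap: 0.604
grasp_force: 0.0
[0.49811955 0.37582529 0.16016609] [-1.79881425e+02  1.58372611e-02  1.79993226e+02]
```

View pics/g4.png

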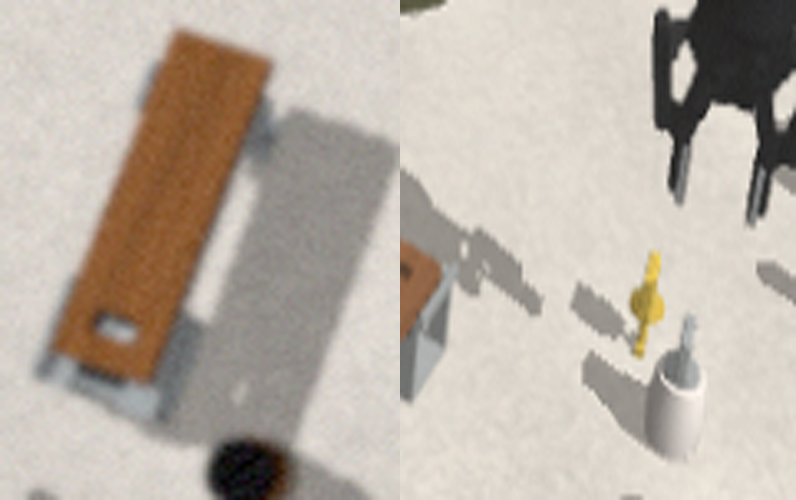

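```bash
python3 - <<'E'
from h import *
s=cams.get_image("scene");d=cams.get_image("top")
p=np.array([.4981,.3758])
S=lambda u,v:np.array((410+u/3.3-.35,150+v/5-.4))
print("tips pred",w2px(s,[[*p,.165]]),"obs",S(716,211)+[120*0,0]-[400/3.3,0])
print("wing pred",w2px(s,[[*p,.079]]),"obs",S(688,318)-[400/3.3,0])
for z in(.079,.077):print("wing at",px2w(s,[S(688,318)-[400/3.3,0]],z), "tip obs world",px2w(s,[S(716,211)-[400/3.3,0]],.165))
E
```

```text
tips pred [[504.50743828 190.70323393]] obs [505.40757576 191.8       ]
wing pred [[497.77581451 215.85008863]] obs [496.92272727 213.2       ]
wing at [[0.48657589 0.37269867 0.079     ]] tip obs world [[0.50250591 0.37839624 0.165     ]]
wing at [[0.48380269 0.3729397  0.077     ]] tip obs world [[0.50250591 0.37839624 0.165     ]]
```

The left pane shows the board flat between the lips, with its slot at (117,328) and light coming through the plate. The right pane has the fingers above the pot, with the wing at (688,318). They line up within a few mm, so I'll take the screw.

```bash
python3 -m crank '0.6 0 -0.4 -2 0; 0.6 0 -0.4 -5 0; 0.6 0 -0.4 -8 0; 0.6 0 -0.4 -10.4 0; 0.6 0 -0.4 -10.4 0; 0.6 0 -0.4 -10.4 0; 0.4 0 -0.4 -10.4 0; 0.3 0 -0.4 -10.4 0;0.2 0 -0.4 -10.4 0;0.15 0 -0.4 -10.4 0;0.15 0 -0.4 -10.4 0;0.15 0 -0.4 -10.4 0' 30;  python3 -m crank '0.05 0 0 0 0; 0.0 0 0 0 0; 0 0 0 0 0; 0 0 0 0 0; 0 0 0 0 0; 0 0 0 0 0'
```

```text
time_s: 11.78
position: [0.4977, 0.3728, 0.0563]
orientation: [-0.002, 1.0, 0.0, 0.0]
contact_force: [-0.7, -1.2, 0.7]
finger_gap: 0.155
grasp_force: 0.0
time_s: 12.28
position: [0.4977, 0.3728, 0.0562]
orientation: [-0.002, 1.0, 0.0, 0.0]
contact_force: [-1.4, -1.4, 5.4]
finger_gap: 0.111
grasp_force: 31.8
```

```bash
python3 -m crank '0 0 0 0.5 0; 0 0 0 1.5 0; 0 0 0 3 0; 0 0 0 5 0; 0 0 0 8 0; 0 0 0 10 0; 0 0 0 10 0'
python3 - <<'E'
from h import *
th=np.radians(162);Rm=np.array([[np.cos(th),-np.sin(th)],[np.sin(th),np.cos(th)]])
for n,(x0,x1,y0,y1) in(("top",(205,285,165,255)),("scene",(350,450,160,260))):
    im=0
    for i in range(6):
        d=cams.get_image(n);im=im+d["image"].astype(float)/6
    im=im[y0:y1,x0:x1].astype(np.uint8);k=6;im=cv2.resize(im,None,fx=k,fy=k,interpolation=cv2.INTER_CUBIC)
    hsv=cv2.cvtColor(im,cv2.COLOR_BGR2HSV);m=cv2.inRange(hsv,(3,90,20),(20,255,255))
    cs,h=cv2.findContours(m,cv2.RETR_CCOMP,2)
    i=max(range(len(cs)),key=lambda j:cv2.contourArea(cs[j]))
    r=cv2.minAreaRect(cs[i]);
    bw=px2w(d,(cv2.boxPoints(r)+.5)/k-.5+[x0,y0],.074)[:,:2];print(n,"board",bw.mean(0).round(4),np.linalg.norm(bw[1]-bw[0]).round(4),np.linalg.norm(bw[2]-bw[1]).round(4))
    if n=="top":
        e=bw[np.argsort(bw[:,0])];v=e[:2].mean(0)-e[2:].mean(0);print("yaw",np.degrees(np.arctan2(v[1],v[0])))
    for j,c in enumerate(cs):
        if h[0][j][3]==i and cv2.contourArea(c)>60:
            rr=cv2.minAreaRect(c);sw=px2w(d,(cv2.boxPoints(rr)+.5)/k-.5+[x0,y0],.074)[:,:2]
            print(" slot px",(np.array(rr[0])/k+[x0,y0]).round(1),"w",sw.mean(0).round(4),np.linalg.norm(sw[1]-sw[0]).round(4),np.linalg.norm(sw[2]-sw[1]).round(4),"rel board",(Rm.T@(sw.mean(0)-bw.mean(0))).round(4))
E
```

```text
time_s: 12.87
position: [0.4989, 0.3737, 0.1615]
orientation: [-0.002, 1.0, 0.002, 0.003]
contact_force: [0.3, -1.1, 0.6]
finger_gap: 0.106
grasp_force: 30.9
top board [0.5856 0.0999] 0.201 0.0624
yaw 162.03889276410766
 slot px [228.3 230.8] w [0.5141 0.1219] 0.0145 0.0257 rel board [0.0748 0.0012]
scene board [0.5919 0.1043] 0.2405 0.0852
```

```bash
python3 -m crank '0 0 -2 0 -7; 0 0.2 -4 0 -14; 0 0.4 -6 0 -21; 0 0.6 -8 0 -28; 0 0.8 -10 0 -35; 0 1 -12 0 -42; 0 1 -14 0 -49; 0 1.2 -16 0 -56; 0 1.4 -18 0 -63; 0 1.6 -20 0 -70; 0 1.6 -22 0 -77; 0 1.6 -24.9 0 -84'
python3 -m crank '0 0 0 0 -7; 0 0 0 0 -14; 0 0 0 0 -21; 0 0 0 0 -24.2; 0 0 0 0 -24.2; 0 0 0 -2 -24.2; 0 0 0 -3 -24.2; 0 0 0 -3 -24.2; 0 0 0 -3 -24.2'
python3 - <<'E'
from h import *
st=telemetry.state();print(st["position"],R.from_quat(st["orientation"]).as_euler("ZYX",degrees=True))
d=cams.get_image("top");s=cams.get_image("scene")
p=st["position"];T=np.array([p[0],p[1],p[2]-.0393])
print("tip pred in pic",(w2px(s,[T])[0]-[375-.4,165-.4])*[8,8], "slot pred",(w2px(s,[[.515,.125,.074]])[0]-[375-.4,165-.4])*[8,8])
cv2.imwrite("pics/g5.png",np.clip(cv2.resize(s["image"][165:235,375:445],None,fx=8,fy=8,interpolation=2)*1.8,0,255).astype(np.uint8))
E
```

```text
time_s: 14.47
position: [0.5135, 0.1235, 0.1559]
orientation: [0.67, 0.743, 0.0, -0.0]
contact_force: [0.1, -0.6, -1.5]
finger_gap: 0.106
grasp_force: 30.9
time_s: 15.22
position: [0.5134, 0.1237, 0.1256]
orientation: [0.809, 0.588, -0.001, -0.0]
contact_force: [1.1, 0.2, -0.9]
finger_gap: 0.11
grasp_force: 30.9
[0.5133747  0.12370034 0.12564153] [ 7.20618209e+01  3.29930839e-02 -1.79933568e+02]
tip pred in pic [270.94477591 272.07302482] slot pred [270.14430038 302.89894691]
```

View pics/g5.png

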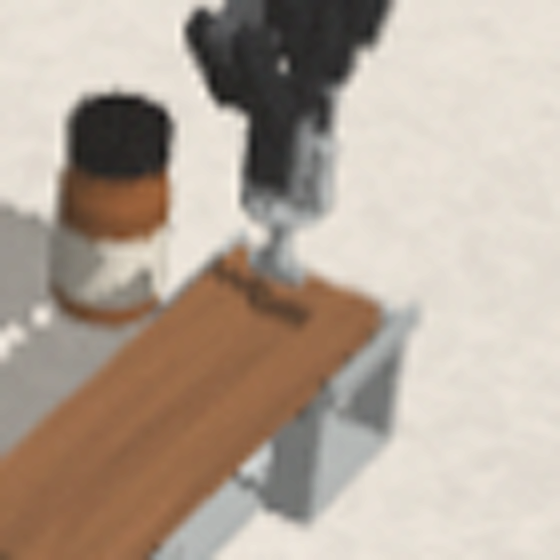

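The screw is held upright with its tip at (275,280). The board's slot is the dark band ending at (306,320), centred near (271,310), so the tip is within 1–2 mm of the slot. I'll descend, feeling for contact.

```bash
python3 -m crank '0 0.15 0.05 -0.3 0; 0 0.15 0.05 -0.8 0; 0 0.15 0.05 -1.1 0; 0 0.15 0.05 -1.3 0; 0 0.15 0.05 -1.4 0; 0 0.15 0.05 -1.4 0'
```

```text
time_s: 15.82
position: [0.515, 0.1242, 0.1116]
orientation: [0.809, 0.588, -0.0, -0.0]
contact_force: [-0.4, 0.1, -1.1]
finger_gap: 0.107
grasp_force: 30.9
```

```bash
python3 -m crank '0 0 0 -0.2 0; 0 0 0 -0.4 0; 0 0 0 -0.5 0; 0 0 0 -0.5 0'
```

```text
time_s: 16.15
position: [0.515, 0.1242, 0.1066]
orientation: [0.809, 0.588, -0.0, -0.0]
contact_force: [0.3, 0.5, 0.0]
finger_gap: 0.109
grasp_force: 30.9
```

In the board's slot (tip about 67 mm). I'll continue down to the plate level.

```bash
python3 -m crank '0 0 0 -0.3 0; 0 0 0 -0.6 0; 0 0 0 -0.8 0; 0 0 0 -0.8 0'; python3 -m crank '0 0 0 -0.15 0; 0 0 0 -0.3 0; 0 0 0 -0.4 0;0 0 0 -0.5 0;0 0 0 -0.5 0'
```

```text
time_s: 16.48
position: [0.5148, 0.1242, 0.0983]
orientation: [0.809, 0.588, -0.0, -0.0]
contact_force: [-0.2, -0.5, -1.2]
finger_gap: 0.112
grasp_force: 30.9
time_s: 16.9
position: [0.5156, 0.1243, 0.0952]
orientation: [0.809, 0.588, 0.001, 0.0]
contact_force: [-5.1, -1.5, 15.4]
finger_gap: 0.109
grasp_force: 33.2
```

The tip is resting on the plate (55.9 mm), and the side force points along stand +x, which matches the plate slot seen earlier at about 67. I'll ease the pressure and slide that way.

```bash
for i in 1; do python3 -m crank '0 0 0 0.1 0; 0 -0.05 0.015 0.1 0; 0 -0.1 0.03 0.1 0; 0 -0.15 0.045 0.1 0; 0 -0.15 0.045 0.1 0'; done;  python3 -m crank '0 -0.05 0.015 0 0; 0 -0.1 0.03 0 0; 0 -0.15 0.045 0 0; 0 -0.15 0.045 0 0'
```

```text
time_s: 17.32
position: [0.5137, 0.1247, 0.095]
orientation: [0.809, 0.588, 0.0, 0.0]
contact_force: [1.6, -0.4, 1.1]
finger_gap: 0.114
grasp_force: 31.0
time_s: 17.65
position: [0.5118, 0.1252, 0.0947]
orientation: [0.809, 0.588, -0.0, -0.0]
contact_force: [0.5, 0.8, -0.5]
finger_gap: 0.11
grasp_force: 30.9
```

```bash
python3 -m crank '0 0 0 -0.05 0; 0 0 0 -0.1 0; 0 0 0 -0.15 0; 0 0 0 -0.15 0'
```

```text
time_s: 17.98
position: [0.5119, 0.1251, 0.0931]
orientation: [0.809, 0.588, -0.0, -0.0]
contact_force: [-1.2, 0.1, 0.2]
finger_gap: 0.108
grasp_force: 30.9
```

```bash
python3 -m crank '0 0 0 -0.1 0; 0 0 0 -0.3 0; 0 0 0 -0.5 0; 0 0 0 -0.6 0; 0 0 0 -0.6 0'
```

```text
time_s: 18.4
position: [0.5119, 0.1251, 0.087]
orientation: [0.809, 0.588, -0.0, -0.0]
contact_force: [-0.6, -0.3, -0.4]
finger_gap: 0.113
grasp_force: 30.9
```

```bash
python3 -m crank '0 0 0 -0.1 0; 0 0 0 -0.25 0; 0 0 0 -0.35 0; 0 0 0 -0.45 0; 0 0 0 -0.5 0; 0 0 0 -0.5 0'
```

```text
time_s: 18.9
position: [0.5121, 0.1252, 0.0832]
orientation: [0.809, 0.588, 0.0, 0.0]
contact_force: [-5.8, 0.2, 11.1]
finger_gap: 0.107
grasp_force: 32.6
```

Collar seated (12 mm below the plate contact). Now the quarter turn with light pressure.

```bash
python3 -m crank '0 0 0 0.03 0; 0 0 0 0.03 7;0 0 0 0.03 14;0 0 0 0.03 21;0 0 0 0.03 28;0 0 0 0.03 35;0 0 0 0.03 42;0 0 0 0.03 49;0 0 0 0.03 55;0 0 0 0.03 55'; python3 -m crank '0 0 0 0 7;0 0 0 0 14;0 0 0 0 21;0 0 0 0 28;0 0 0 0 35;0 0 0 0 35;0 0 0 0 35'
```

```text
time_s: 19.73
position: [0.5125, 0.1251, 0.0833]
orientation: [0.443, 0.896, 0.0, 0.001]
contact_force: [-0.4, 0.3, 5.3]
finger_gap: 0.109
grasp_force: 31.7
time_s: 20.32
position: [0.5126, 0.1252, 0.0833]
orientation: [0.157, 0.988, 0.0, 0.001]
contact_force: [-0.5, -0.1, 4.8]
finger_gap: 0.111
grasp_force: 31.7
```

```bash
python3 -m crank '0 0 0 0.05 0; 0.15 0 0 0.05 0; 0.25 0 0 0.05 0; 0.35 0 0 0.05 0; 0.4 0 0 0.05 0; 0.4 0 0 0.05 0; 0.4 0 0 2 0; 0.4 0 0 5 0; 0.4 0 0 9 0; 0.4 0 0 12 0; 0.4 0 0 15 0; 0.4 0 0 15 0'; python3 -m crank '0.4 0 -4 0 0; 0.4 0 -8 0 0; 0.4 0 -12 0 0; 0.4 0 -16 0 0; 0.4 0 -20 0 0; 0.4 0 -25 0 0;  0.4 0 -25 0 0'
python3 - <<'E'
from h import *
d=cams.get_image("top");s=cams.get_image("scene")
a=cv2.resize(d["image"][165:265,205:285],None,fx=5,fy=5,interpolation=2);b=cv2.resize(s["image"][160:250,365:425],None,fx=5,fy=500/90,interpolation=2)
cv2.imwrite("pics/end.png",np.clip(np.hstack([a,b])*1.7,0,255).astype(np.uint8))
# wing / board check without viewing: grey pixels on the board's slot end
im=cv2.resize(d["image"][165:265,205:285],None,fx=6,fy=6,interpolation=2);hsv=cv2.cvtColor(im,cv2.COLOR_BGR2HSV)
m=cv2.inRange(hsv,(3,90,20),(20,255,255));c=max(cv2.findContours(m,0,2)[0],key=cv2.contourArea);r=cv2.minAreaRect(c)
print(r); B=px2w(d,(cv2.boxPoints(r)+.5)/6-.5+[205,165],.074);print(B.mean(0),np.linalg.norm(B[1]-B[0]),np.linalg.norm(B[2]-B[1]))
E
```

```text
time_s: 21.32
position: [0.5137, 0.1254, 0.2387]
orientation: [0.156, 0.988, 0.001, 0.004]
contact_force: [-0.2, 0.1, 0.8]
finger_gap: 0.393
grasp_force: 0.0
time_s: 21.9
position: [0.5115, -0.1297, 0.2322]
orientation: [0.158, 0.987, -0.0, -0.0]
contact_force: [1.0, 0.2, -0.6]
finger_gap: 0.403
grasp_force: 0.0
((191.64022827148438, 253.58860778808594), (127.03424072265625, 418.51837158203125), 20.970592498779297)
[0.58329295 0.10071412 0.074     ] 0.19979911060897865 0.06245168016080679
```

The ten views are used up, so I'll check the wing's direction and height numerically, with a grey-on-brown mask in the top view.

```bash
python3 - <<'E'
from h import *
th=np.radians(162);Rm=np.array([[np.cos(th),-np.sin(th)],[np.sin(th),np.cos(th)]])
im=0
for i in range(6): d=cams.get_image("top");im=im+d["image"].astype(float)/6
im=im.astype(np.uint8)[210:255,205:255];g=cv2.cvtColor(im,cv2.COLOR_BGR2HSV)
p=w2px(d,[[*(np.array([.5125,.125])),z] for z in(.105,.077)]);print("pred wing top, collar px",p)
S,V=g[...,1],g[...,2]
for y in range(222,246): print(y,' '.join(f"{S[y-210,x-205]//10:2d}/{V[y-210,x-205]//10:2d}" for x in range(216,242)))
E
```

```text
pred wing top, collar px [[224.06876144 229.93973367]
 [226.5079379  230.85041526]]
222  1/12  0/11  1/10  5/ 8 12/ 8 15/ 8 15/ 8 16/ 8 16/ 8 16/ 8 16/ 8 16/ 8 16/ 8 16/ 8 16/ 8 15/ 8 16/ 8 16/ 8 16/ 8 16/ 9 16/ 8 16/ 8 16/ 8 16/ 8 16/ 8 14/ 7
223  1/12  0/11  2/ 9  8/ 8 13/ 8 15/ 8 16/ 8 16/ 8 16/ 8 15/ 8 15/ 8 15/ 8 15/ 8 16/ 8 15/ 8 16/ 8 16/ 8 16/ 8 16/ 9 16/ 8 15/ 9 16/ 8 16/ 8 16/ 8 16/ 8 12/ 7
224  0/12  1/10  4/ 9 10/ 8 14/ 8 16/ 8 16/ 8 15/ 8 14/ 8 11/ 8 10/ 8 11/ 8 13/ 8 15/ 8 16/ 8 17/ 8 16/ 8 16/ 9 17/ 8 16/ 8 16/ 8 16/ 8 16/ 8 16/ 8 15/ 8  9/ 7
225  0/11  1/ 9  7/ 8 13/ 8 15/ 8 16/ 8 16/ 8 15/ 8 10/ 8  5/ 9  4/ 9  5/ 8  8/ 8 12/ 8 15/ 8 15/ 8 15/ 9 16/ 9 15/ 9 16/ 8 16/ 8 16/ 8 16/ 8 15/ 8 13/ 7  6/ 7
226  0/10  2/ 8  9/ 8 14/ 8 15/ 8 16/ 8 15/ 8 12/ 8  6/ 9  2/ 9  0/ 9  0/ 9  3/ 7  8/ 7 11/ 7 14/ 8 16/ 8 16/ 9 16/ 8 16/ 8 15/ 8 16/ 8 16/ 8 16/ 8 12/ 7  5/ 7
227  1/10  4/ 8 12/ 8 15/ 8 15/ 8 15/ 8 12/ 8  8/ 9  3/ 9  0/10  1/10  0/ 9  0/ 7  2/ 6  7/ 6 10/ 7 13/ 8 15/ 8 16/ 8 16/ 8 16/ 8 16/ 8 16/ 8 14/ 7  9/ 6  3/ 7
228  2/ 9  7/ 8 13/ 8 15/ 8 16/ 8 14/ 8  8/ 9  4/ 9  0/1
[... 2123 characters left out ...]
  9/ 7 10/ 7  9/ 6  5/ 5  0/ 6  0/ 6  1/ 6  1/ 6  0/ 7  0/ 7
242  0/11  0/11  0/10  0/ 8  0/ 8  0/ 8  0/ 8  1/ 9  1/ 9  1/ 8  0/ 8  1/ 7  0/ 7  1/ 7  1/ 8  2/ 8  3/ 8  5/ 7  4/ 6  1/ 6  0/ 6  0/ 6  0/ 6  0/ 6  0/ 7  0/ 7
243  1/12  1/12  0/11  1/10  1/ 9  0/ 9  0/ 8  0/ 8  1/ 9  1/ 9  0/ 9  1/ 9  1/ 9  1/ 9  0/ 9  0/ 9  0/ 9  0/ 8  0/ 8  0/ 7  0/ 7  1/ 7  1/ 7  1/ 7  0/ 7  0/ 8
244  1/12  1/12  1/12  1/12  1/11  1/11  1/ 9  0/ 9  0/ 9  0/ 9  0/ 9  0/ 9  1/10  1/10  1/10  1/10  0/10  1/10  0/ 9  0/ 9  1/ 8  1/ 7  0/ 7  1/ 7  0/ 7  1/ 8
245  1/12  1/12  1/13  1/13  1/13  1/12  1/11  1/11  1/10  0/ 9  0/ 9  0/ 9  0/10  1/10  1/10  0/10  0/10  1/10  1/10  0/ 9  0/ 8  1/ 7  1/ 7  0/ 7  0/ 7  1/ 8
```

The wing's bright strip runs from (226,226) to (223,235), along the stand, and its centre is where a flush collar puts it (224,230). The screw is locked and the robot is clear, so I'll hand in.

```bash
python3 -c "
from plant import ticket
print(ticket.hand_in())"
```

```text
the job is handed in; nothing more can be done
None
```

I handed the job in at about 22 s of the 72 s: the board lies between the stand's lips, the thumbscrew went through both slots with its collar down on the board and had its quarter turn, and the arm is clear. I checked the lock only from the wing's direction and height, not with a pull.

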